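Set the drying cabinet's door ajar on its stay

ROBOT

A 6-joint arm with a two-finger parallel gripper is mounted at the origin on the work surface. World frame = base frame: x ahead of the robot, y to its left, z up, the work surface at z = 0. Lengths are in m, angles in rad, forces in N, time in s.
With the tool pointing down it reaches from about 0.425 to 0.95 m from the base axis. Payload 14.7 kg.
Tool frame: the origin (TCP) lies on the centre line of the jaws, within the pads' length; the fingertips stand tip_reach ahead of it and the grasp point (between the pads) lies 8 mm behind it (tip_reach is the distance from the TCP to the fingertips, in m); z points along the fingers, y is the line along which they close (so a half turn about z gives the same grasp; the last joint's range is limited). The gripper opens to 85 mm and grips with 20 to 120 N. Pads are 22 mm wide; open, the fingers measure 114 mm over their backs; the gripper's body (76 mm by 85 mm) begins 54 mm behind the grasp point. The pads swing forward as they close: fully open they stand 13 mm farther back than shut.
Start: joints at [1.129, 0.48, 1.596, -0, 1.065, -0.047], TCP at [0.25, 0.6, 0.242] pointing down, gripper open.
Joint ranges: [-2.75, 2.75], [-0.82, 2.05], [0.23, 2.67], [-1.56, 4.7], [0.09, 2.69], [-2.92, 2.92]. Speed limits (rad/s): [1.89, 1.89, 2.39, 3.01, 3.01, 3.01].

INTERFACE

Orientations are given as a unit quaternion [w, x, y, z].
In Python, from station import * gives the robot as it stands.
- The arm moves only by the tool step_arm, never from a script. Its argument "deltas" is one flat list of numbers, 7 for each row, row after row: the closure, from 0 (fully open) to 1 (shut), then the shift along the tool's x, y, z in mm, then the turn, a rotation vector about the tool's x, y, z in degrees. A call has 1 to 10 rows; each row is the pose to reach, as a shift and turn from the pose commanded when the call began, along the tool's axes at that moment; what a row does not reach only later rows make up. A row lasts 1/12 s, in which the tool goes at most 41.7 mm and 7.16 degrees, less where a joint would pass 70% of its speed; a pose out of reach is approached as far as the arm can. A call with a gripper value outside its range is refused whole. The fingers move at their own pace and stop on an object; the grip force is fixed at half the most. Time passes only in rows, so rows that repeat a pose let the fingers close. It gives the time, the measured TCP pose, the force, the opening and the grip force at its end, in the units of the state.
- observe(): the state, without advancing time (a new reading comes with each control period).
- read_camera(name): name is "side" or "top"; returns the picture (480x640x3 uint8, blue, green, red); there is no depth.
- get_calibration(name): a dict with "fx", "fy", "cx", "cy" (pixels), "dist" ([k1, k2, p1, p2, k3] as OpenCV has them; the pictures are not rectified), "T" (4x4, takes a point from camera to world coordinates). Camera axes: x right, y down, z forward; pixel columns grow to the right and rows downward; lengths in m; the calibration is good to about 2 mm. A picture is of the moment at which its call begins. get_calibration takes no time and is no camera call.
- hand_in(): hands the job in; it is judged then, once.
The state is a dict: "t": time; "qpos": joint angles; "joint_vel": joint speeds; "effort": joint torques, N m; "ee_pos": TCP position; "tool_rot": TCP orientation; "wrist_force": force on the tool from outside, world axes, zero at the start; "wrist_torque": the same for the moment, N m; "width": opening from 0.0 (shut) to 1.0 (fully open); "grip_force": force on a finger pad.
Only numpy, scipy, OpenCV 4.12 (cv2) and the standard library are available. Lean on these libraries where they do the work, as an engineer would, in place of code of your own. Each camera call takes 0.05 s, during which the arm holds its last target. There are 200 camera calls.

TASK

The prints in the drying cabinet need air: take the steel stay bar on top of the cabinet by its knob, draw the glazed door open with it against the closing spring, and drop the middle one of the bar's five holes over the peg, fully home on the peg's shoulder, so that the door stands open by itself when you let go. Feel for the hole and never force the bar down on the peg; leave the things on and around the cabinet where they are.

Things in the scene. Friction and masses are not known exactly. Their poses are not given: they have to be found in the camera images.
- cabinet: plywood print-drying cabinet, 300 deep (x), 360 wide (y), flat top 220 mm up; fixed; origin at the centre of its underside, x into the cabinet. Its glazed door (353 wide, 20 thick, top 218 up) covers the -x front. Door hinge axis: upright, at (-172, 176) mm in this frame; the door opens towards -x, its free edge is the -y one.
- door (a joint): angle of the door, rad: 0 shut, growing as it opens towards the robot, to 1.4. A spring shuts it: 0.72 N m at 0, rising by 1.2 N m per rad. The stay bar's pivot stands on the door's top rail, 200 mm along the door from the hinge axis and 12 mm behind it (+x when shut), the bar's underside 232 mm up. The bar swivels and lifts freely there; off the peg it droops 0.045 rad onto the cabinet's top.
- stay_knob (a point): soft black rubber knob, 15.6 thick, 33 tall, upright on the free end of the flat steel stay bar (24 wide, 4 thick, 0.2 kg), 215 mm from its pivot; point on its axis, 18 mm above the bar's upper side; x along the bar away from the pivot, z up. It gives some mm in any direction under load, so the bar lags behind the hand. Five 9.5 mm holes lie 155, 130, 105 (middle), 80 and 55 mm back from its axis.
- peg: steel peg screwed on the cabinet's top, fixed: foot plate 22 x 52 x 3, shoulder 18 across and 12 mm high, and on it an upright pin 8 across and 14.5 mm tall with a slight chamfer. Origin at its foot on the cabinet's top, on the pin's axis.
- peg_shoulder (a point): on the pin's axis at the top face of the shoulder, 12 mm above the cabinet's top; the pin stands 14.5 mm above this point. A seated bar lies level with its underside here.
- tape_roll: paper tape roll, 92 across, 24 tall, lying on the cabinet's top. Leave alone.
- paint_tube: white paint tube, about 105 x 34 x 28, lying on the cabinet's top. Leave alone.
- brayer: rubber ink roller with a wooden handle, lying on the table left of the cabinet. Leave alone.
- tumbler: glass tumbler, 72 across, 95 tall, on the table left of the cabinet. Leave alone.
- medium_bottle: white bottle, 60 across, 150 tall, on the table right of the cabinet. Leave alone.
- twine: ball of brown twine, 66 across, 105 tall, standing on the table right of the cabinet. Leave alone.
- paint_jar: green glass jar, 64 across, 70 tall, on the table right of the cabinet. Leave alone.

How it is judged:
On the way, in this order (a step that is already met when the one before it is completed fails the run):
1. the door is drawn open (value of joint door above 0.12 rad), for 0.2 s.
2. the bar is down on the peg's shoulder at its middle hole (horizontal distance between stay_knob and peg_shoulder between 0.098 and 0.11 m and z of stay_knob in the frame of peg_shoulder between 0.018 and 0.0255 m and value of joint door above 0.12 rad), for 0.3 s.
At the end, for the whole second after the job is handed in: The middle hole is home on the peg: the knob's point 98 to 110 mm from the pin's axis and 18 to 25.5 mm above the shoulder's face (22 when flat on it). The door stands open (over 0.12 rad) and still (under 0.02 rad/s) on the stay alone (all of step 2 and velocity of joint door between -0.02 and 0.02 rad/s); the robot touches nothing.
It fails at once if the peg is pressed with more than 25 N (contact force between peg and anything else above 25 N).
It fails at once if one of the things standing on or around the cabinet is pushed by more than 20 mm (distance of any of tape_roll, paint_tube, brayer, tumbler, medium_bottle, twine, paint_jar from where it was at the start of the episode above 0.02 m).
It also fails if it takes over 54 s, if anything falls off the work surface, if the arm or the gripper's body presses on something with over 40 N, if the wrist force passes 120 N, or if a joint passes its speed limit or range.

## Working session

There is one attempt and no reset: what is moved stays moved. The work goes in short steps, Python scripts to look and compute and a tool call to move; the robot and the scene stay as the last step left them, time stands still between calls to the robot, and variables do not carry over. Pictures are saved under pics/ and viewed, at most 10 in all, crops included, and the job is handed in when it is done.

Besides the shell and the picture viewer there is one more tool, called after "Request:" by a JSON object that holds its "method" and its "body". step_arm: Moves the arm, as the interface text tells. Its arguments: {"type":"object","properties":{"deltas":{"type":"array","items":{"type":"number"}}},"required":["deltas"]}

```bash
ls; mkdir -p pics; python3 - <<'E'
from station import *
import cv2
for n in ("side","top"):
    cv2.imwrite(f"pics/{n}0.png",read_camera(n)); c=get_calibration(n); print(n,c)
print(observe())
E
```

```text
pics
side {'fx': 483.7147214775749, 'fy': 483.7147214775749, 'cx': 317.2432592815827, 'cy': 235.63364595612515, 'dist': array([-0.00432407,  0.        ,  0.        ,  0.        ,  0.        ]), 'T': array([[ 0.99548645, -0.06924932,  0.06489419,  0.49350082],
       [-0.09413404, -0.6335826 ,  0.767927  , -0.8728862 ],
       [-0.01206259, -0.77056968, -0.63724161,  0.87985838],
       [ 0.        ,  0.        ,  0.        ,  1.        ]])}
top {'fx': 495.13134008532717, 'fy': 495.13134008532717, 'cx': 314.3982429513977, 'cy': 239.8150299083153, 'dist': array([-0.04664976,  0.        ,  0.        ,  0.        ,  0.        ]), 'T': array([[-0.0093552 , -0.99264765,  0.12067777,  0.40348243],
       [-0.99986613,  0.01090613,  0.01219777, -0.01415017],
       [-0.01342421, -0.1205475 , -0.99261679,  1.45904034],
       [ 0.        ,  0.        ,  0.        ,  1.        ]])}
{'t': 0.1, 'qpos': array([ 1.12938750e+00,  4.80756401e-01,  1.59683935e+00,  1.36428687e-05,
        1.06511263e+00, -4.65769160e-02]), 'joint_vel': array([-0.00045785, -0.00013945, -0.00057823,  0.00054772, -0.00043287,
       -0.00185075]), 'effort': array([ 1.76707927e-03, -9.52251720e+01, -4.31033671e+01, -8.12635199e-05,
        5.12530984e-03,  1.06963117e-05]), 'ee_pos': array([0.24982548, 0.59966288, 0.2417342 ]), 'tool_rot': array([-1.40558061e-04,  1.96139347e-01,  9.80575874e-01, -5.39901918e-04]), 'wrist_force': array([ 0.00401191, -0.19663139, -0.75144228]), 'wrist_torque': array([-0.02920308, -0.00376235,  0.02694861]), 'grip_force': 0.0, 'width': 0.9999285902859107}
```

View pics/side0.png

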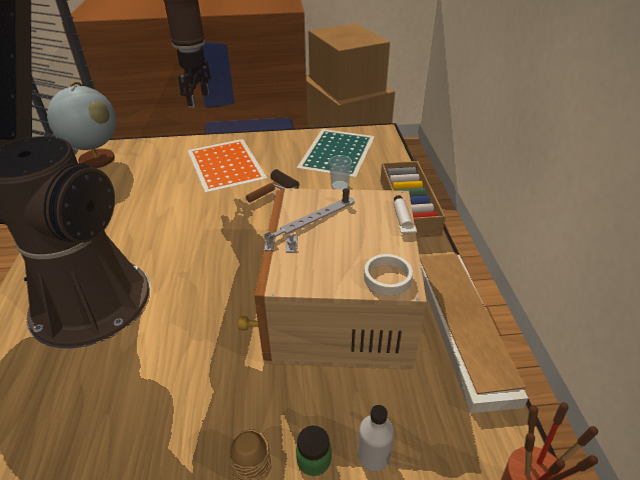

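View pics/top0.png

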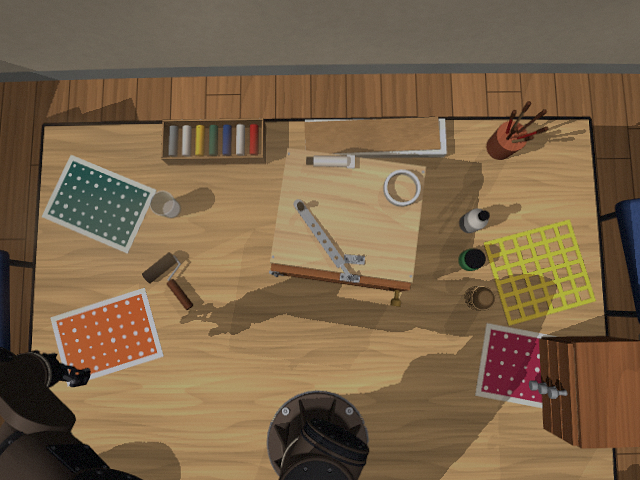

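The side view shows the bar running from its pivot (~270,240) to the knob (~346,196), with the peg at ~(291,243). The top view has the knob at ~(300,205), the pivot at ~(348,275) and the peg at ~(355,260). I'll enlarge both.

```bash
python3 - <<'E'
import cv2
s=cv2.imread("pics/side0.png")[180:310,250:430]; t=cv2.imread("pics/top0.png")[140:310,260:440]
cv2.imwrite("pics/side0c.png",cv2.resize(s,None,fx=4.4,fy=4.4,interpolation=cv2.INTER_CUBIC))
cv2.imwrite("pics/top0c.png",cv2.resize(t,None,fx=3.5,fy=3.5,interpolation=cv2.INTER_CUBIC))
E
```

```text
(no output)
```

View pics/side0c.png

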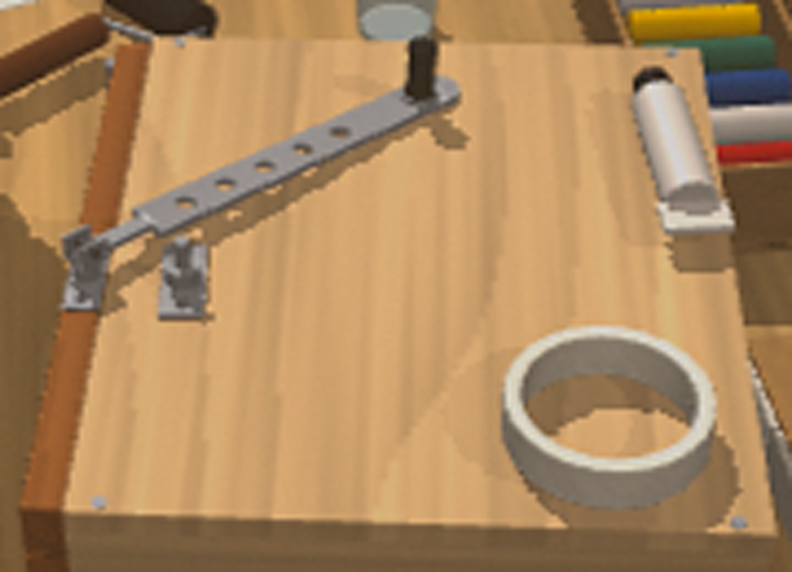

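View pics/top0c.png

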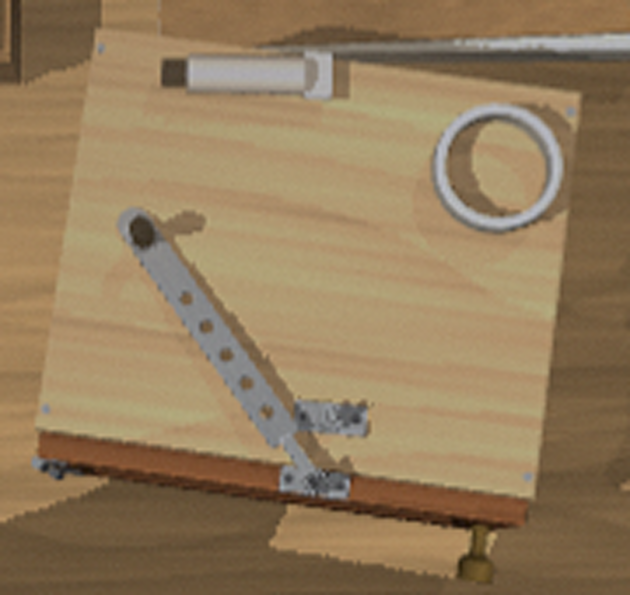

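```bash
python3 - <<'E'
import cv2,numpy as np
s=cv2.imread("pics/side0.png")[225:261,260:310]; t=cv2.imread("pics/top0.png")[245:281,335:385]
cv2.imwrite("pics/peg.png",np.hstack([cv2.resize(i,None,fx=8,fy=8,interpolation=cv2.INTER_NEAREST) for i in (s,t)]))
E
```

```text
(no output)
```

View pics/peg.png

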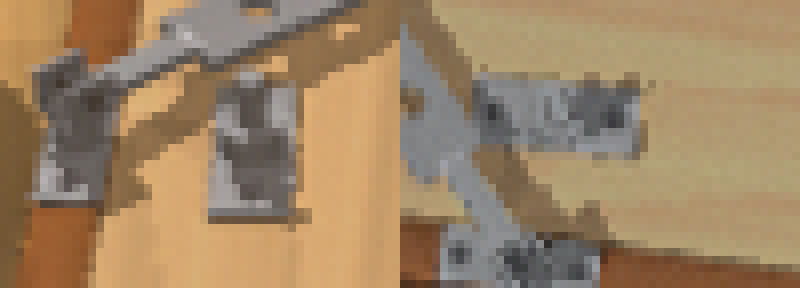

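The top view shows the peg's plate spanning cols 343.8–365 and rows 254.4–264.4, centred at ~(354.5,259.5). In the side view its centre is at ~(291.6,243.2). The knob's top is at ~(346.3,190) and its base at ~(345.7,201.5).

```bash
cat > h.py <<'E'
from station import *
import numpy as np, cv2
def ray(n,u,v):
    c=get_calibration(n);K=np.array([[c["fx"],0,c["cx"]],[0,c["fy"],c["cy"]],[0,0,1]])
    p=cv2.undistortPoints(np.array([[[u,v]]],float),K,c["dist"])[0,0]
    return c["T"][:3,3],c["T"][:3,:3]@np.r_[p,1]
def onz(n,u,v,z):
    o,d=ray(n,u,v);return o+d*(z-o[2])/d[2]
def tri(a,b):
    A=[];y=[]
    for n,u,v in(("side",*a),("top",*b)):
        o,d=ray(n,u,v);d/=np.linalg.norm(d);P=np.eye(3)-np.outer(d,d);A.append(P);y.append(P@o)
    return np.linalg.lstsq(np.vstack(A),np.hstack(y),rcond=None)[0]
def proj(n,p):
    c=get_calibration(n);K=np.array([[c["fx"],0,c["cx"]],[0,c["fy"],c["cy"]],[0,0,1]]);T=np.linalg.inv(c["T"])
    return cv2.projectPoints(np.array([p],float),T[:3,:3],T[:3,3],K,c["dist"])[0].ravel()
sc=lambda u,v:(250+(u+.5)/4.4-.5,180+(v+.5)/4.4-.5)
tc=lambda u,v:(260+(u+.5)/3.5-.5,140+(v+.5)/3.5-.5)
E
python3 - <<'E'
from h import *
np.set_printoptions(precision=4,suppress=True)
print("screws")
for a,b in [((178,43),(101-55,408)),((98,502),(527,478)),((738,522),(571,112)),((672,52),(101,47))]:
    print(tri(sc(*a),tc(*b)),onz("side",*sc(*a),.22),onz("top",*tc(*b),.22))
print("topcorners");
for b in [(97,28),(582,94),(40,428),(534,497)]: print(onz("top",*tc(*b),.22))
print("peg",onz("top",354.2,259,.223),onz("side",291.2,242.8,.223),tri((291.2,242.8),(354.2,259)))
print("knobtop",tri(sc(424,43),tc(142,230)))
print("knobbase side",onz("side",*sc(421,96),.227))
print("door bracket", onz("top",*tc(315,483),.222),onz("top",*tc(35,445),.218),onz("top",*tc(525,510),.218))
for b in [(185,298),(206,327),(226,355),(246,383),(266,411)]: print("hole",onz("top",*tc(*b),.23))
for a in [(340,131),(302,149),(264,166),(225,183),(185,202)]: print("holeS",onz("side",*sc(*a),.23))
E
```

```text
screws
[0.5128 0.1062 0.219 ] [0.5118 0.1046 0.22  ] [0.5137 0.1061 0.22  ]
[ 0.4601 -0.2375  0.2191] [ 0.4602 -0.2383  0.22  ] [ 0.4599 -0.2374  0.22  ]
[ 0.7271 -0.2785  0.2202] [ 0.7273 -0.2783  0.22  ] [ 0.7272 -0.2785  0.22  ]
[0.7799 0.0659 0.22  ] [0.7793 0.0657 0.22  ] [0.7804 0.0658 0.22  ]
topcorners
[0.795  0.0688 0.22  ]
[ 0.7406 -0.2871  0.22  ]
[0.4994 0.1104 0.22  ]
[ 0.4463 -0.2419  0.22  ]
peg [ 0.5043 -0.0981  0.223 ] [ 0.5039 -0.0988  0.223 ] [ 0.5041 -0.0981  0.2224]
knobtop [0.6366 0.0348 0.2573]
knobbase side [0.6362 0.0304 0.227 ]
door bracket [ 0.4579 -0.0859  0.222 ] [0.4873 0.1142 0.218 ] [ 0.4372 -0.2356  0.218 ]
hole [0.591  0.0054 0.23  ]
hole [ 0.5698 -0.0095  0.23  ]
hole [ 0.5495 -0.0236  0.23  ]
hole [ 0.5292 -0.0376  0.23  ]
hole [ 0.5091 -0.0515  0.23  ]
holeS [0.59   0.0004 0.23  ]
holeS [ 0.5692 -0.0128  0.23  ]
holeS [ 0.5489 -0.0248  0.23  ]
holeS [ 0.5285 -0.0365  0.23  ]
holeS [ 0.5078 -0.0495  0.23  ]
```

```bash
cat >> h.py <<'E'
from scipy.spatial.transform import Rotation as Ro
from scipy.optimize import brentq
C=np.array([.6200,-.0860]);ex=np.array([.9884,-.1518]);ey=np.array([.1518,.9884])
H=C-.172*ex+.176*ey; PEG=np.array([.5041,-.0983])
def pivot(th):
    d=-ey*np.cos(th)-ex*np.sin(th); b=ex*np.cos(th)-ey*np.sin(th)
    return H+.2*d+.012*b
def R(yaw,pitch=0):  # tool down, x along bar direction yaw? y = +90deg from bar; pitch>0 raises free end
    u=np.array([np.cos(yaw)*np.cos(pitch),np.sin(yaw)*np.cos(pitch),np.sin(pitch)])
    y=np.array([-np.sin(yaw),np.cos(yaw),0]); x=-u  # z = x cross y = -(u x y)
    return Ro.from_matrix(np.c_[x,y,np.cross(x,y)])
def rel(p0,R0,p,R1):
    s=R0.inv().apply(np.array(p)-p0)*1000; r=(R0.inv()*R1).as_rotvec(degrees=True); return s.round(1),r.round(2)
def cur():
    o=observe();q=o["tool_rot"];return o["ee_pos"],Ro.from_quat([q[1],q[2],q[3],q[0]])
E
python3 - <<'E'
from h import *
import station
print([n for n in dir(station) if n[0]!='_'], getattr(station,'tip_reach',None))
np.set_printoptions(precision=4,suppress=True)
th=brentq(lambda t:np.linalg.norm(pivot(t)-PEG)-.11,0,1);pv=pivot(th);u=(PEG-pv)/.11
yaw=np.arctan2(u[1],u[0]);print("th",th,pv,"yaw",np.degrees(yaw),"knob",pv+.215*u,"shut pivot",pivot(0))
yk=np.radians(34.8);k=pivot(0)+.2148*np.array([np.cos(yk),np.sin(yk)]);print(k, "tape",onz("top",*tc(498,165),.24))
p,r=cur();print(rel(p,r,[.636,.036,.32],R(yk)),rel([.636,.036,.32],R(yk),[.636,.036,.238],R(yk)))
E
```

```text
['MotionError', 'get_calibration', 'hand_in', 'observe', 'read_camera', 'tip_reach'] 0.011
th 0.3124701047141948 [ 0.3978 -0.0701] yaw -14.861773310854518 knob [ 0.6056 -0.1252] shut pivot [ 0.4582 -0.0854]
[0.6346 0.0372] tape [ 0.6835 -0.2203  0.24  ]
(array([-573.3, -371.8,  -77.9]), array([ -0.06,  -0.04, -57.42])) (array([ 0.,  0., 82.]), array([0., 0., 0.]))
```

Request:
{"method": "step_arm", "body": {"deltas": [0, 0, 0, -40, 0, 0, 0, 0, -30, -20, -78, 0, 0, -7, 0, -60, -40, -78, 0, 0, -14, 0, -95, -60, -78, 0, 0, -21, 0, -130, -84, -78, 0, 0, -28, 0, -160, -104, -78, 0, 0, -35, 0, -195, -126, -78, 0, 0, -42, 0, -230, -149, -78, 0, 0, -49, 0, -265, -172, -78, 0, 0, -55, 0, -300, -194, -78, 0, 0, -57.4]}}

```text
t: 0.93
ee_pos: [0.4401, 0.3223, 0.3202]
tool_rot: [-0.0, -0.302, 0.953, 0.0]
wrist_force: [1.3, 0.5, 0.6]
width: 1.0
grip_force: 0.0
```

```bash
python3 - <<'E'
from h import *
p,r=cur();yk=np.radians(34.8);print(p,rel(p,r,[.6355,.0362,.32],R(yk)))
E
```

```text
[0.44008858 0.32232843 0.32020124] (array([ 4.900e+00, -3.465e+02,  1.000e-01]), array([ 0.02, -0.01,  0.34]))
```

Request:
{"method": "step_arm", "body": {"deltas": [0, 4, -40, 0, 0, 0, 0, 0, 4, -80, 0, 0, 0, 0, 0, 4, -120, 0, 0, 0, 0, 0, 4, -160, 0, 0, 0, 0, 0, 4, -200, 0, 0, 0, 0, 0, 4, -240, 0, 0, 0, 0, 0, 4, -280, 0, 0, 0, 0, 0, 4, -310, 0, 0, 0, 0, 0, 4, -326, 0, 0, 0, 0, 0, 4, -326, 0, 0, 0, 0]}}

```text
t: 1.77
ee_pos: [0.6238, 0.0508, 0.3196]
tool_rot: [-0.0, -0.298, 0.955, -0.0]
wrist_force: [-0.5, -0.0, 0.3]
width: 1.002
grip_force: 0.0
```

```bash
python3 - <<'E'
from h import *
p,r=cur();yk=np.radians(34.8);print(p,rel(p,r,[.6355,.0362,.32],R(yk)))
cv2.imwrite("pics/a_s.png",cv2.resize(read_camera("side")[130:260,250:430],None,fx=3,fy=3))
cv2.imwrite("pics/a_t.png",cv2.resize(read_camera("top")[150:280,240:420],None,fx=3,fy=3))
E
```

```text
[0.62384312 0.05082361 0.31962848] (array([ -1.3, -18.7,  -0.4]), array([-0.02, -0.04, -0.18]))
```

Request:
{"method": "step_arm", "body": {"deltas": [0, -1.3, -18.7, 0, 0, 0, 0, 0, -1.3, -18.7, 20, 0, 0, 0, 0, -1.3, -18.7, 40, 0, 0, 0, 0, -1.3, -18.7, 60, 0, 0, 0, 0, -1.3, -18.7, 72, 0, 0, 0, 0, -1.3, -18.7, 78.5, 0, 0, 0, 0, -1.3, -18.7, 78.5, 0, 0, 0]}}

```text
t: 2.45
ee_pos: [0.6333, 0.0399, 0.2408]
tool_rot: [-0.001, -0.299, 0.954, 0.0]
wrist_force: [-0.0, 0.1, -0.8]
width: 0.999
grip_force: 0.0
```

```bash
python3 - <<'E'
from h import *
p,r=cur();print(p)
a=cv2.resize(read_camera("side")[150:260,270:400],None,fx=3,fy=3,interpolation=cv2.INTER_CUBIC)
b=cv2.resize(read_camera("top")[160:270,260:390],None,fx=3,fy=3,interpolation=cv2.INTER_CUBIC)
cv2.imwrite("pics/b.png",np.hstack([a,b]))
E
```

```text
[0.63327747 0.03992136 0.24077762]
```

View pics/b.png

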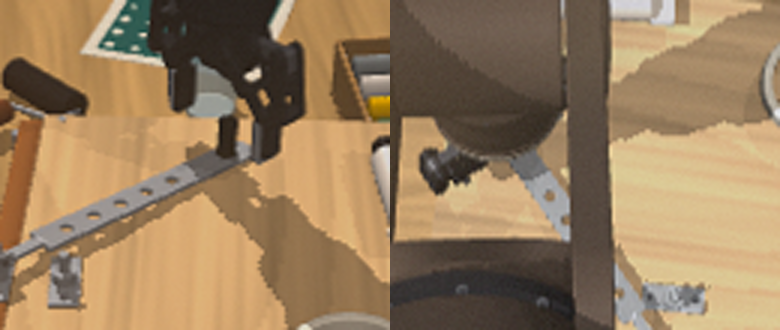

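The knob stands between the open fingers, with the tips just above the bar. I'll centre the gripper on it and close.

Request:
{"method": "step_arm", "body": {"deltas": [0, 0, -4, 0, 0, 0, 0, 0.3, 0, -4, 0, 0, 0, 0, 0.6, 0, -4, 0, 0, 0, 0, 0.8, 0, -4, 0, 0, 0, 0, 1, 0, -4, 0, 0, 0, 0, 1, 0, -4, 0, 0, 0, 0, 1, 0, -4, 0, 0, 0, 0, 1, 0, -4, 0, 0, 0, 0]}}

```text
t: 3.22
ee_pos: [0.6365, 0.0357, 0.2418]
tool_rot: [0.0, -0.299, 0.954, -0.0]
wrist_force: [-0.7, 0.4, 0.6]
width: 0.156
grip_force: 58.4
```

Request:
{"method": "step_arm", "body": {"deltas": [1, 0, 0, 0, 0, 0, 0, 1, 0, 0, 0, 0, 0, 0, 1, 0, 0, 0, 0, 0, 0]}}

```text
t: 3.47
ee_pos: [0.6365, 0.0357, 0.2418]
tool_rot: [-0.0, -0.299, 0.954, 0.0]
wrist_force: [0.2, 0.2, 0.1]
width: 0.158
grip_force: 58.4
```

Gripped, so I'll plan the path: lift, pull the door open with the bar clear to the left of the peg, then swing over it.

```bash
cat >> h.py <<'E'
def tcp(th,yaw,phi,pull=0.,hh=.0195):
    pv=pivot(th);r=(.215+pull)*np.cos(phi)-hh*np.sin(phi)
    return np.r_[pv+r*np.array([np.cos(yaw),np.sin(yaw)]),.232+.215*np.sin(phi)+hh*np.cos(phi)],R(yaw,phi+.045)
def rows(p0,R0,way):
    for w in way:
        s,r=rel(p0,R0,*tcp(*w)); print("1,"+",".join(f"{x:g}" for x in np.r_[s,r.round(1)])+",")
E
python3 - <<'E'
from h import *
p,r=cur();y0=np.radians(34.3);print(tcp(0,y0,-.045)[0],p,np.degrees((r.inv()*R(y0)).as_rotvec()))
r0=R(y0)
print("lift");rows(p,r0,[(0,y0,f) for f in np.linspace(-.045,.18,7)[1:]])
P,Q=tcp(0,y0,.18)
n=18;print("open")
W=[(.3125*s,np.radians(34.3-24.3*s),.18) for s in np.linspace(0,1,n+1)[1:]]
rows(P,Q,W[:9]); print();P2,Q2=tcp(*W[8]);rows(P2,Q2,W[9:])
E
```

```text
[0.63636879 0.03609618 0.24180852] [0.63647919 0.0356988  0.24178774] [ 0.00183852 -0.00219526  0.48037496]
lift
1,0.4,0.4,-8.1,-0,-2.2,0,
1,1.2,0.4,-16.2,0,-4.3,-0,
1,2.3,0.4,-24.2,0,-6.4,0,
1,3.8,0.4,-32.1,0,-8.6,0,
1,5.5,0.4,-40,0,-10.7,0,
1,7.5,0.4,-47.9,0,-12.9,-0,
open
1,2.7,-2.7,-0.6,0.3,-0,1.3,
1,5.4,-5.3,-1.2,0.6,-0,2.6,
1,8.2,-7.8,-1.9,0.9,0,4,
1,11,-10.3,-2.5,1.2,-0,5.3,
1,14,-12.8,-3.2,1.5,0,6.6,
1,17,-15.2,-3.9,1.8,-0,7.9,
1,20.1,-17.5,-4.6,2.1,0,9.2,
1,23.2,-19.8,-5.3,2.4,0,10.5,
1,26.4,-22,-6.1,2.7,0,11.8,

1,2.8,-2.8,-0.6,0.3,-0,1.3,
1,5.6,-5.6,-1.3,0.6,-0,2.6,
1,8.5,-8.3,-2,0.9,-0,4,
1,11.5,-10.9,-2.6,1.2,-0,5.3,
1,14.6,-13.5,-3.3,1.5,0,6.6,
1,17.7,-16.1,-4.1,1.8,-0,7.9,
1,21,-18.6,-4.8,2.1,-0,9.2,
1,24.2,-21,-5.5,2.4,0,10.5,
1,27.6,-23.3,-6.3,2.7,0,11.8,
```

Request:
{"method": "step_arm", "body": {"deltas": [1, 0.4, 0, -8.1, 0, -2.2, 0, 1, 1.2, 0, -16.2, 0, -4.3, 0, 1, 2.3, 0, -24.2, 0, -6.4, 0, 1, 3.8, 0, -32.1, 0, -8.6, 0, 1, 5.5, 0, -40, 0, -10.7, 0, 1, 7.5, 0, -47.9, 0, -12.9, 0, 1, 7.5, 0, -47.9, 0, -12.9, 0, 1, 7.5, 0, -47.9, 0, -12.9, 0]}}

```text
t: 4.13
ee_pos: [0.6302, 0.031, 0.29]
tool_rot: [0.107, -0.297, 0.948, 0.033]
wrist_force: [0.5, 0.3, -1.2]
width: 0.157
grip_force: 58.5
```

Request:
{"method": "step_arm", "body": {"deltas": [1, 2.7, -2.7, -0.6, 0.3, 0, 1.3, 1, 5.4, -5.3, -1.2, 0.6, 0, 2.6, 1, 8.2, -7.8, -1.9, 0.9, 0, 4, 1, 11, -10.3, -2.5, 1.2, 0, 5.3, 1, 14, -12.8, -3.2, 1.5, 0, 6.6, 1, 17, -15.2, -3.9, 1.8, 0, 7.9, 1, 20.1, -17.5, -4.6, 2.1, 0, 9.2, 1, 23.2, -19.8, -5.3, 2.4, 0, 10.5, 1, 26.4, -22, -6.1, 2.7, 0, 11.8, 1, 26.4, -22, -6.1, 2.7, 0, 11.8]}}

```text
t: 4.97
ee_pos: [0.6205, -0.0027, 0.2898]
tool_rot: [0.11, -0.194, 0.975, 0.022]
wrist_force: [3.8, 0.8, -0.7]
width: 0.157
grip_force: 58.5
```

Request:
{"method": "step_arm", "body": {"deltas": [1, 2.8, -2.8, -0.6, 0.3, 0, 1.3, 1, 5.6, -5.6, -1.3, 0.6, 0, 2.6, 1, 8.5, -8.3, -2, 0.9, 0, 4, 1, 11.5, -10.9, -2.6, 1.2, 0, 5.3, 1, 14.6, -13.5, -3.3, 1.5, 0, 6.6, 1, 17.7, -16.1, -4.1, 1.8, 0, 7.9, 1, 21, -18.6, -4.8, 2.1, 0, 9.2, 1, 24.2, -21, -5.5, 2.4, 0, 10.5, 1, 27.6, -23.3, -6.3, 2.7, 0, 11.8, 1, 27.6, -23.3, -6.3, 2.7, 0, 11.8]}}

```text
t: 5.8
ee_pos: [0.6035, -0.035, 0.2899]
tool_rot: [0.112, -0.091, 0.99, 0.01]
wrist_force: [4.9, 0.3, -1.3]
width: 0.16
grip_force: 58.5
```

```bash
python3 - <<'E'
from h import *
o=observe();print(o["wrist_force"],o["wrist_torque"]);P,Q=tcp(.3125,np.radians(10),.18);p,r=cur();print(p,P,np.degrees((r.inv()*Q).as_rotvec()))
a=read_camera("side");b=read_camera("top");cv2.imwrite("pics/c_s.png",a);cv2.imwrite("pics/c_t.png",b)
cv2.imwrite("pics/c.png",np.hstack([cv2.resize(a[170:280,220:350],None,fx=3,fy=3,interpolation=cv2.INTER_CUBIC),cv2.resize(b[180:310,260:400],None,fx=2.8,fy=330/130,interpolation=cv2.INTER_CUBIC)]))
E
```

```text
[ 4.90605158  0.34957462 -1.25990066] [ 0.10115985 -0.62828913  0.00566475]
[ 0.60346667 -0.03498738  0.28989974] [ 0.60264907 -0.03395901  0.28967631] [0.0875595  0.03049752 0.45656686]
```

View pics/c.png

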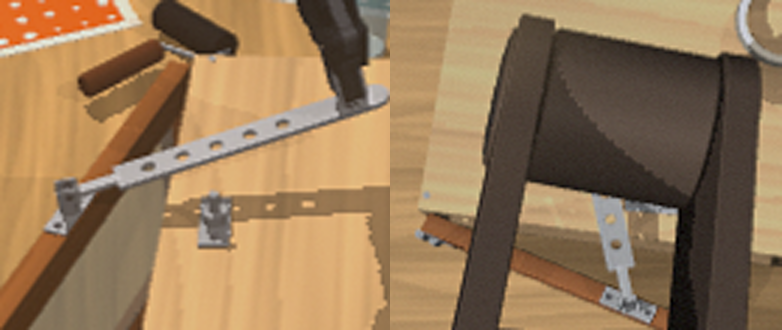

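The door stands open and the bar is raised, clear to the left of the peg; the side crop shows five holes at (147,166)…(282,123). I'll fit the door angle and the bar pose to these.

```bash
cat >> h.py <<'E'
from scipy.optimize import least_squares
def hole(r,th,yaw,phi):
    pv=pivot(th);return np.r_[pv+(r*np.cos(phi)-.004*np.sin(phi))*np.array([np.cos(yaw),np.sin(yaw)]),.232+r*np.sin(phi)+.004*np.cos(phi)]
def fit(side,top,x0):
    f=lambda x:np.hstack([proj("side",hole(r,*x))-q for r,q in side]+[proj("top",hole(r,*x))-q for r,q in top])
    return least_squares(f,x0,x_scale=.1)
E
python3 - <<'E'
from h import *
c=lambda u,v:np.array([220+(u+.5)/3-.5,170+(v+.5)/3-.5])
t=lambda u,v:np.array([260+(u-390+.5)/2.8-.5,180+(v+.5)*130/330-.5])
S=[(.06,c(147,166)),(.085,c(181,155)),(.11,c(215,146)),(.135,c(248,134)),(.16,c(282,123))]
T=[(.06,t(615,243)),(.085,t(609,218))]
for TT in (T,[]):
    f=fit(S,TT,[.31,.17,.18]);print(f.x,np.degrees(f.x[1]),f.fun.round(1))
E
```

```text
[0.28731632 0.18991537 0.15101438] 10.88134927788508 [ 0.5 -0.2  0.4 -0.   0.3 -0.5  0.4  0.   0.2  0.2 -0.1  1.   0.1  0.9]
[0.29255263 0.15255731 0.17636111] 8.740889745966015 [-0.  -0.2 -0.   0.  -0.1 -0.5  0.2  0.1  0.   0.3]
```

```bash
python3 - <<'E'
from h import *
p,_=cur(); Q=R(np.radians(10),.225)
W=[(.3125,np.radians(10-24.9*s),.185,.004*s) for s in np.linspace(0,1,13)[1:]]
rows(p,Q,W)
E
```

```text
1,0.9,-6.7,-1,0.5,-0.3,2,
1,1,-14.2,-1,0.9,-0.3,4,
1,1.3,-21.8,-1.1,1.4,-0.3,6.1,
1,1.9,-29.3,-1.2,1.9,-0.3,8.1,
1,2.8,-36.8,-1.4,2.3,-0.3,10.1,
1,4,-44.3,-1.7,2.8,-0.3,12.1,
1,5.4,-51.8,-2,3.3,-0.3,14.2,
1,7.1,-59.2,-2.4,3.7,-0.3,16.2,
1,9,-66.6,-2.9,4.2,-0.3,18.2,
1,11.2,-73.9,-3.4,4.7,-0.3,20.2,
1,13.7,-81.1,-3.9,5.2,-0.3,22.2,
1,16.4,-88.2,-4.6,5.6,-0.3,24.3,
```

Request:
{"method": "step_arm", "body": {"deltas": [1, 0.9, -6.7, -1, 0.5, -0.3, 2, 1, 1, -14.2, -1, 0.9, -0.3, 4, 1, 1.3, -21.8, -1.1, 1.4, -0.3, 6.1, 1, 1.9, -29.3, -1.2, 1.9, -0.3, 8.1, 1, 2.8, -36.8, -1.4, 2.3, -0.3, 10.1, 1, 4, -44.3, -1.7, 2.8, -0.3, 12.1, 1, 5.4, -51.8, -2, 3.3, -0.3, 14.2, 1, 7.1, -59.2, -2.4, 3.7, -0.3, 16.2, 1, 9, -66.6, -2.9, 4.2, -0.3, 18.2, 1, 11.2, -73.9, -3.4, 4.7, -0.3, 20.2]}}

```text
t: 6.73
ee_pos: [0.6059, -0.1098, 0.2906]
tool_rot: [0.115, 0.089, 0.989, -0.011]
wrist_force: [4.9, -0.7, 0.6]
width: 0.16
grip_force: 58.4
```

Request:
{"method": "step_arm", "body": {"deltas": [1, 1.3, -7.7, -0.3, 0.3, 0, 2, 1, 2.8, -15.2, -0.7, 0.7, 0, 4.1, 1, 2.8, -15.2, -0.7, 0.7, 0, 4.1, 1, 2.8, -15.2, -0.7, 0.7, 0, 4.1]}}

```text
t: 7.07
ee_pos: [0.6002, -0.1242, 0.2907]
tool_rot: [0.114, 0.124, 0.986, -0.012]
wrist_force: [4.6, -1.6, -0.8]
width: 0.159
grip_force: 58.6
```

```bash
python3 - <<'E'
from h import *
o=observe();print(o["wrist_force"],o["wrist_torque"]);P,Q=tcp(.3125,np.radians(-14.9),.185,.004);p,r=cur();print(p,P,np.degrees((r.inv()*Q).as_rotvec()))
a=read_camera("side");b=read_camera("top");cv2.imwrite("pics/d_s.png",a);cv2.imwrite("pics/d_t.png",b)
cv2.imwrite("pics/d.png",np.hstack([cv2.resize(a[190:280,220:350],None,fx=4,fy=4,interpolation=cv2.INTER_CUBIC),cv2.resize(b[230:320,310:375],None,fx=4,fy=4,interpolation=cv2.INTER_CUBIC)]))
E
```

```text
[ 4.64336326 -1.63850132 -0.75210028] [-0.27648093 -0.71071867  0.00418985]
[ 0.60021564 -0.12424562  0.29070571] [ 0.60233298 -0.12451282  0.29071576] [0.34856979 0.04039169 0.49771981]
```

View pics/d.png

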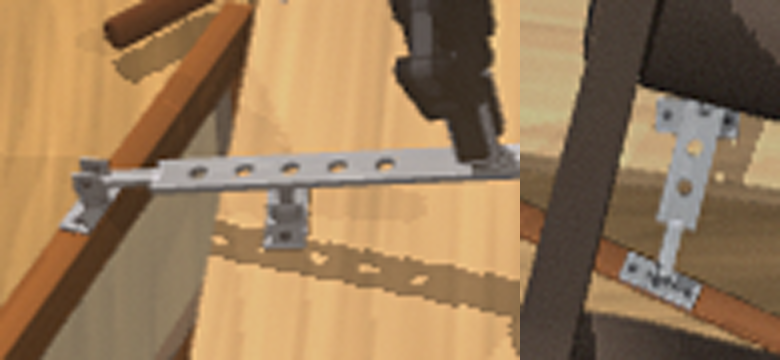

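The bar is now over the peg. Side crop: holes at (199,171)…(385,163), with the middle one (290,167) over the pin. Top crop: holes at (684,186) and (693,147).

```bash
python3 - <<'E'
from h import *
np.set_printoptions(precision=4,suppress=True)
c=lambda u,v:np.array([220+(u+.5)/4-.5,190+(v+.5)/4-.5])
t=lambda u,v:np.array([310+(u-520+.5)/4-.5,230+(v+.5)/4-.5])
S=[(.06,c(199,171)),(.085,c(244,169)),(.11,c(290,167)),(.135,c(338,165)),(.16,c(385,163))]
T=[(.06,t(684,186)),(.085,t(693,147))]
for TT in (T,[]):
    f=fit(S,TT,[.31,-.25,.18]);th,y,ph=f.x;print(f.x,np.degrees(y),f.fun.round(1));h=hole(.11,*f.x);print(h,PEG,
    "flat hole vs peg along/lat mm",1e3*(pivot(th)+.11*np.array([np.cos(y),np.sin(y)])-PEG)@np.array([[np.cos(y),-np.sin(y)],[np.sin(y),np.cos(y)]]), "dist",np.linalg.norm(PEG-pivot(th)),"yaw to peg",np.degrees(np.arctan2(*(PEG-pivot(th))[::-1])))
E
```

```text
[ 0.2832 -0.2514  0.1633] -14.403661662894555 [-0.1 -0.1  0.1 -0.1  0.2 -0.  -0.   0.   0.1  0.  -0.   0.3  0.1  0.1]
[ 0.5077 -0.0992  0.2538] [ 0.5041 -0.0983] flat hole vs peg along/lat mm [5.8101 0.0677] dist 0.10418988728273412 yaw to peg -14.440879996382767
[ 0.2798 -0.2693  0.1781] -15.428266161509422 [-0.1 -0.1  0.1 -0.   0.2 -0.  -0.1  0.  -0.   0. ]
[ 0.5075 -0.1012  0.2554] [ 0.5041 -0.0983] flat hole vs peg along/lat mm [ 6.4998 -1.8663] dist 0.10351700848335033 yaw to peg -14.395238463363508
```

```bash
python3 - <<'E'
from h import *
p,r=cur()
for x in ([.2832,-.2514,.1633],[.2798,-.2693,.1781]):
    P,Q=tcp(*x);u=np.array([np.cos(x[1]),np.sin(x[1])]);n=np.array([-u[1],u[0]]);d=(p-P)*1e3;print("lag along,lat,z",d[:2]@u,d[:2]@n,d[2], (r.inv()*Q).as_rotvec(degrees=True))
ps=-.0046;y=np.radians(-14.86)
rows(p,r,[(.3125,y,f,ps) for f in (.175,.165,.155,.15,.145,.14,.135,.13,.12,.11)])
E
```

```text
lag along,lat,z -5.196736452177525 -1.0316876219191118 4.475319132682731 [0.24297882 1.28634907 0.05230544]
lag along,lat,z -5.063470693082562 2.6869822770164564 1.388619302719163 [0.47409094 0.43633829 1.04980837]
1,6.1,0.2,0.7,0.4,0.6,0.5,
1,6.1,0.2,2.8,0.3,1.2,0.5,
1,6,0.2,5,0.3,1.8,0.5,
1,6,0.2,6,0.3,2,0.5,
1,6,0.2,7.1,0.3,2.3,0.5,
1,6,0.2,8.2,0.3,2.6,0.5,
1,6,0.2,9.3,0.3,2.9,0.5,
1,6,0.2,10.4,0.3,3.2,0.5,
1,6.1,0.2,12.5,0.3,3.8,0.5,
1,6.1,0.1,14.7,0.3,4.3,0.5,
```

Request:
{"method": "step_arm", "body": {"deltas": [1, 3, 0.1, 1, 0, 0.6, 0, 1, 6.2, 0.2, 2.8, 0, 1.2, 0, 1, 6.2, 0.2, 5, 0, 1.8, 0, 1, 6.2, 0.2, 6, 0, 2, 0, 1, 6.2, 0.2, 6, 0, 2, 0, 1, 6.2, 0.2, 6, 0, 2, 0]}}

```text
t: 7.67
ee_pos: [0.5961, -0.1225, 0.2832]
tool_rot: [0.097, 0.124, 0.987, -0.01]
wrist_force: [5.8, -1.3, 1.7]
width: 0.157
grip_force: 58.7
```

```bash
python3 - <<'E'
from h import *
o=observe();print(o["wrist_force"],o["wrist_torque"],o["ee_pos"])
a=read_camera("side");b=read_camera("top");cv2.imwrite("pics/e_s.png",a);cv2.imwrite("pics/e_t.png",b)
cv2.imwrite("pics/e.png",np.hstack([cv2.resize(a[205:265,220:330],None,fx=4.5,fy=5.4,interpolation=cv2.INTER_CUBIC),cv2.resize(b[250:310,330:365],None,fx=5.4,fy=5.4,interpolation=cv2.INTER_CUBIC)]))
E
```

```text
[ 5.75076699 -1.3268745   1.65339825] [-0.25377259 -0.77330843 -0.00918874] [ 0.59607521 -0.12254147  0.28322063]
```

View pics/e.png

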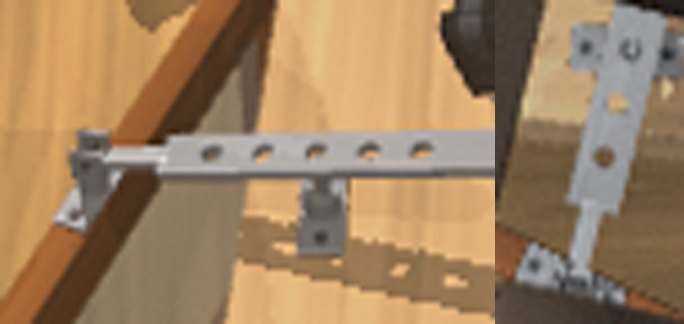

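The top crop shows the pin's tip inside the middle hole at (630,48), so alignment is close. I'll refit for the numbers.

```bash
python3 - <<'E'
from h import *
np.set_printoptions(precision=4,suppress=True)
c=lambda u,v:np.array([220+(u+.5)/4.5-.5,205+(v+.5)/5.4-.5])
t=lambda u,v:np.array([330+(u-495+.5)/5.4-.5,250+(v+.5)/5.4-.5])
S=[(.06,c(211,153)),(.085,c(263,152)),(.11,c(316,151)),(.135,c(369,151)),(.16,c(422,150))]
T=[(.06,t(603,157)),(.085,t(617,102)),(.11,t(630,47))]
f=fit(S,T,[.31,-.25,.18]);th,y,ph=f.x;print(f.x,np.degrees(y),f.fun.round(1));u=np.array([np.cos(y),np.sin(y)]);n=np.array([-u[1],u[0]]);e=(hole(.11,*f.x)[:2]-PEG)*1e3
print("hole-peg now along,lat",e@u,e@n,"dist",np.linalg.norm(PEG-pivot(th)))
for x,yv in ((.5041,-.0983),): print("peg pin tip in top crop", (proj("top",[x,yv,.2465])-[330,250]+.5)*5.4+[495,0], "hole",(proj("top",hole(.11,*f.x))-[330,250]+.5)*5.4+[495,0])
E
```

```text
[ 0.3148 -0.2546  0.1234] -14.584857561101746 [ 0.2 -0.2  0.2 -0.1  0.1  0.   0.1 -0.   0.2  0.1  0.1 -0.  -0.   0.3
  0.   0.5]
hole-peg now along,lat -1.7789122722482846 0.6006266398359362 dist 0.11045217025513901
peg pin tip in top crop [632.3235  47.5352] hole [630.568   50.4598]
```

```bash
cat >> h.py <<'E'
def low(f0,fs,y=np.radians(-14.7)):
    p,r=cur();P,_=tcp(.3125,y,f0);Q0=R(y,f0+.045)
    for f in fs:
        P1,Q1=tcp(.3125,y,f);s=r.inv().apply(P1-P)*1e3;w=(Q0.inv()*Q1).as_rotvec(degrees=True)
        print(f, "1,"+",".join(f"{x:g}" for x in np.r_[s.round(1),w.round(1)])+",")
E
python3 - <<'E'
from h import *
p,r=cur();print(np.degrees(np.arcsin(-r.as_matrix()[2,0])), r.as_matrix()[2,0])
low(.145,np.arange(.135,-.006,-.01))
E
```

```text
11.207108030273265 -0.19435604558111405
0.135 1,-0.1,-0,2.2,-0,0.6,0,
0.125 1,-0.1,-0,4.3,0,1.1,0,
0.11499999999999999 1,-0.2,-0,6.5,0,1.7,-0,
0.10499999999999998 1,-0.2,-0,8.6,0,2.3,0,
0.09499999999999997 1,-0.2,-0.1,10.8,0,2.9,0,
0.08499999999999996 1,-0.1,-0.1,13,0,3.4,-0,
0.07499999999999996 1,-0.1,-0.1,15.1,0,4,0,
0.06499999999999995 1,0,-0.1,17.3,0,4.6,0,
0.05499999999999994 1,0.1,-0.1,19.4,0,5.2,0,
0.04499999999999993 1,0.2,-0.1,21.6,0,5.7,0,
0.03499999999999992 1,0.4,-0.1,23.7,0,6.3,0,
0.02499999999999991 1,0.5,-0.1,25.9,-0,6.9,-0,
0.014999999999999902 1,0.7,-0.1,28,0,7.4,0,
0.004999999999999893 1,0.9,-0.2,30.2,0,8,0,
-0.0050000000000001155 1,1.1,-0.2,32.3,0,8.6,0,
```

Request:
{"method": "step_arm", "body": {"deltas": [1, 0, 0, 1, 0, 0.3, 0, 1, -0.1, 0, 2.2, 0, 0.6, 0, 1, -0.1, 0, 2.2, 0, 0.6, 0, 1, -0.1, 0, 2.2, 0, 0.6, 0]}}

```text
t: 8.1
ee_pos: [0.5966, -0.1227, 0.2811]
tool_rot: [0.092, 0.124, 0.988, -0.009]
wrist_force: [4.3, -1.5, -0.5]
width: 0.158
grip_force: 58.7
```

Request:
{"method": "step_arm", "body": {"deltas": [1, 0, 0, 1, 0, 0.3, 0, 1, 0, 0, 2.2, 0, 0.6, 0, 1, 0, 0, 2.2, 0, 0.6, 0, 1, 0, 0, 2.2, 0, 0.6, 0]}}

```text
t: 8.43
ee_pos: [0.5971, -0.1227, 0.279]
tool_rot: [0.087, 0.124, 0.988, -0.009]
wrist_force: [5.5, -1.1, -0.7]
width: 0.156
grip_force: 58.8
```

Request:
{"method": "step_arm", "body": {"deltas": [1, 0, 0, 1, 0, 0.3, 0, 1, 0, 0, 2.2, 0, 0.6, 0, 1, 0, 0, 2.2, 0, 0.6, 0, 1, 0, 0, 2.2, 0, 0.6, 0]}}

```text
t: 8.77
ee_pos: [0.5975, -0.1228, 0.2768]
tool_rot: [0.082, 0.124, 0.989, -0.008]
wrist_force: [5.8, -0.9, -0.2]
width: 0.159
grip_force: 58.7
```

Request:
{"method": "step_arm", "body": {"deltas": [1, 0, 0, 1, 0, 0.3, 0, 1, 0, 0, 2.2, 0, 0.6, 0, 1, 0, 0, 2.2, 0, 0.6, 0, 1, 0, 0, 2.2, 0, 0.6, 0]}}

```text
t: 9.1
ee_pos: [0.5978, -0.1229, 0.2747]
tool_rot: [0.077, 0.124, 0.989, -0.008]
wrist_force: [6.2, -2.2, 0.7]
width: 0.163
grip_force: 58.7
```

Request:
{"method": "step_arm", "body": {"deltas": [1, 0, 0, 1, 0, 0.3, 0, 1, 0, 0, 2.2, 0, 0.6, 0, 1, 0, 0, 2.2, 0, 0.6, 0, 1, 0, 0, 2.2, 0, 0.6, 0]}}

```text
t: 9.43
ee_pos: [0.5982, -0.123, 0.2725]
tool_rot: [0.071, 0.124, 0.99, -0.007]
wrist_force: [6.5, -0.9, 0.1]
width: 0.159
grip_force: 58.7
```

```bash
python3 - <<'E'
from h import *
for i in range(3):
    o=observe();print(o["wrist_force"],o["wrist_torque"]);a=read_camera("side");b=read_camera("top")
cv2.imwrite("pics/f_s.png",a);cv2.imwrite("pics/f_t.png",b)
E
```

```text
[ 6.5188381  -0.85925735  0.06442813] [-0.26002852 -0.99949813 -0.01195212]
[ 6.89211309 -1.62942603 -0.28264641] [-0.24172813 -0.94295552  0.03259308]
[ 6.12618959 -0.894024    0.56476854] [-0.21232011 -0.92097062  0.04588888]
```

Request:
{"method": "step_arm", "body": {"deltas": [1, 0, 0, 1, 0, 0.3, 0, 1, 0, 0, 2.2, 0, 0.6, 0, 1, 0, 0, 4.3, 0, 1.1, 0, 1, 0, 0, 4.3, 0, 1.1, 0, 1, 0, 0, 4.3, 0, 1.1, 0]}}

```text
t: 10.15
ee_pos: [0.5987, -0.1232, 0.2681]
tool_rot: [0.062, 0.124, 0.99, -0.006]
wrist_force: [6.1, -1.0, -0.3]
width: 0.157
grip_force: 58.7
```

```bash
python3 - <<'E'
from h import *
for i in range(2):
    o=observe();print(o["wrist_force"],o["wrist_torque"],o["ee_pos"]);a=read_camera("side");b=read_camera("top")
cv2.imwrite("pics/g.png",np.hstack([cv2.resize(a[205:265,220:330],None,fx=4.5,fy=5.4,interpolation=cv2.INTER_CUBIC),cv2.resize(b[250:310,330:365],None,fx=5.4,fy=5.4,interpolation=cv2.INTER_CUBIC)]))
E
```

```text
[ 6.13663587 -0.96818087 -0.3372584 ] [-0.27207897 -0.89154949  0.00485126] [ 0.59873368 -0.12317431  0.26811048]
[ 5.78579648 -1.16067204 -0.02699002] [-0.22855973 -0.90052928  0.008862  ] [ 0.5987266  -0.12313724  0.26821621]
```

The vertical force stays flat well below pin-tip height, so the pin is in the hole. I'll keep lowering.

Request:
{"method": "step_arm", "body": {"deltas": [1, 0, 0, 2.2, 0, 0.6, 0, 1, 0.1, 0, 4.3, 0, 1.1, 0, 1, 0.1, 0, 4.3, 0, 1.1, 0, 1, 0.1, 0, 4.3, 0, 1.1, 0]}}

```text
t: 10.68
ee_pos: [0.5992, -0.1232, 0.2638]
tool_rot: [0.052, 0.124, 0.991, -0.004]
wrist_force: [5.9, -2.0, 0.5]
width: 0.162
grip_force: 58.7
```

Request:
{"method": "step_arm", "body": {"deltas": [1, 0, 0, 2.2, 0, 0.6, 0, 1, 0.2, 0, 4.3, 0, 1.1, 0, 1, 0.2, 0, 4.3, 0, 1.1, 0, 1, 0.2, 0, 4.3, 0, 1.1, 0]}}

```text
t: 11.02
ee_pos: [0.5995, -0.1233, 0.2595]
tool_rot: [0.043, 0.124, 0.991, -0.003]
wrist_force: [6.1, -1.7, 0.2]
width: 0.158
grip_force: 58.7
```

Request:
{"method": "step_arm", "body": {"deltas": [1, 0, 0, 2.2, 0, 0.6, 0, 1, 0.2, 0, 4.3, 0, 1.1, 0, 1, 0.2, 0, 4.3, 0, 1.1, 0, 1, 0.2, 0, 4.3, 0, 1.1, 0]}}

```text
t: 11.35
ee_pos: [0.5997, -0.1233, 0.2552]
tool_rot: [0.033, 0.124, 0.992, -0.002]
wrist_force: [6.7, -1.5, -0.8]
width: 0.156
grip_force: 58.7
```

Request:
{"method": "step_arm", "body": {"deltas": [1, 0, 0, 1.1, 0, 0.3, 0, 1, 0.1, 0, 2.2, 0, 0.6, 0, 1, 0.1, 0, 2.2, 0, 0.6, 0, 1, 0.1, 0, 2.2, 0, 0.6, 0]}}

```text
t: 11.68
ee_pos: [0.5999, -0.1234, 0.2533]
tool_rot: [0.028, 0.124, 0.992, -0.001]
wrist_force: [6.0, -1.3, 2.2]
width: 0.151
grip_force: 58.8
```

```bash
python3 - <<'E'
from h import *
for i in range(3):
    o=observe();print(o["wrist_force"],o["wrist_torque"],o["ee_pos"]);a=read_camera("side");b=read_camera("top")
cv2.imwrite("pics/g.png",np.hstack([cv2.resize(a[205:265,220:330],None,fx=4.5,fy=5.4,interpolation=cv2.INTER_CUBIC),cv2.resize(b[250:310,330:365],None,fx=5.4,fy=5.4,interpolation=cv2.INTER_CUBIC)]))
E
```

```text
[ 6.01980238 -1.26729711  2.20249811] [-0.26042252 -1.08914728 -0.00439136] [ 0.59989636 -0.12336083  0.25332299]
[ 6.2744867  -1.62030689  1.86855104] [-0.2771661  -1.10568424  0.00468452] [ 0.59988077 -0.12336515  0.25338072]
[ 6.8974153  -2.10811539  1.09493568] [-0.28640323 -1.01949235  0.00183653] [ 0.5998769  -0.12333914  0.25340633]
```

Request:
{"method": "step_arm", "body": {"deltas": [1, 0, 0, 0.6, 0, 0.2, 0, 1, 0, 0, 1.2, 0, 0.4, 0, 1, 0, 0, 1.2, 0, 0.4, 0, 1, 0, 0, 1.2, 0, 0.4, 0]}}

```text
t: 12.32
ee_pos: [0.6001, -0.1234, 0.2523]
tool_rot: [0.025, 0.124, 0.992, -0.001]
wrist_force: [6.8, -1.1, 2.7]
width: 0.161
grip_force: 59.0
```

```bash
python3 - <<'E'
from h import *
for i in range(3):
    o=observe();print(o["wrist_force"],o["wrist_torque"],o["ee_pos"]);a=read_camera("side");b=read_camera("top")
cv2.imwrite("pics/g.png",np.hstack([cv2.resize(a[205:265,220:330],None,fx=4.5,fy=5.4,interpolation=cv2.INTER_CUBIC),cv2.resize(b[250:310,330:365],None,fx=5.4,fy=5.4,interpolation=cv2.INTER_CUBIC)]))
E
```

```text
[ 6.83772779 -1.11606016  2.69881974] [-0.29668206 -1.15222369  0.02682389] [ 0.6000608  -0.1234028   0.25231688]
[ 6.72243436 -2.06505528  3.48655695] [-0.24444488 -1.07887036  0.02935354] [ 0.60005354 -0.12340855  0.25235338]
[ 6.58493268 -1.79711128  2.57544314] [-0.27815603 -1.11263964  0.01155881] [ 0.60004558 -0.12341172  0.25234543]
```

Request:
{"method": "step_arm", "body": {"deltas": [1, -1, 0, 0, 0, 0, 0, 1, -2, 0, 0, 0, 0, 0, 1, -3, 0, 0, 0, 0, 0, 1, -4, 0, 0, 0, 0, 0, 1, -5, 0, 0, 0, 0, 0, 1, -5, 0, 0, 0, 0, 0, 1, -5, 0, 0, 0, 0, 0]}}

```text
t: 13.2
ee_pos: [0.6037, -0.1243, 0.2521]
tool_rot: [0.024, 0.125, 0.992, -0.001]
wrist_force: [0.8, 0.9, 2.7]
width: 0.153
grip_force: 59.0
```

```bash
python3 - <<'E'
from h import *
for i in range(3):
    o=observe();print(o["wrist_force"],o["wrist_torque"],o["ee_pos"]);a=read_camera("side");b=read_camera("top")
cv2.imwrite("pics/g.png",np.hstack([cv2.resize(a[205:265,220:330],None,fx=4.5,fy=5.4,interpolation=cv2.INTER_CUBIC),cv2.resize(b[250:310,330:365],None,fx=5.4,fy=5.4,interpolation=cv2.INTER_CUBIC)]))
E
```

```text
[0.75181427 0.92312815 2.74717871] [-0.10448819 -0.29965663  0.07242459] [ 0.60369745 -0.12432237  0.25208511]
[ 1.40236493 -0.73896323  3.46150063] [-0.10541951 -0.22296059  0.03486461] [ 0.60372233 -0.12436223  0.2521157 ]
[0.70870541 0.36668843 3.93124523] [-0.01666984 -0.23743289  0.06182277] [ 0.6037729  -0.1243789   0.25218465]
```

The pin now carries the door. I'll let go and withdraw upwards.

Request:
{"method": "step_arm", "body": {"deltas": [0.6, 0, 0, 0, 0, 0, 0, 0.4, 0, 0, 0, 0, 0, 0, 0, 0, 0, 0, 0, 0, 0, 0, 0, 0, 0, 0, 0, 0, 0, 0, 0, 0, 0, 0, 0, 0, 0, 0, 0, 0, 0, 0, 0, 0, 0, 0, 0, 0]}}

```text
schema error: expected a multiple of 7 numbers
```

Request:
{"method": "step_arm", "body": {"deltas": [0, 0, 0, -15, 0, 0, 0, 0, 0, 0, -35, 0, 0, 0, 0, 0, 0, -60, 0, 0, 0, 0, 0, 0, -90, 0, 0, 0, 0, -30, 0, -115, 0, 0, 0, 0, -60, 0, -115, 0, 0, 0, 0, -90, 0, -115, 0, 0, 0, 0, -90, 0, -115, 0, 0, 0, 0, -90, 0, -115, 0, 0, 0]}}

```text
t: 14.25
ee_pos: [0.6858, -0.1459, 0.3701]
tool_rot: [0.023, 0.125, 0.992, -0.001]
wrist_force: [-1.2, -0.4, 0.1]
width: 0.998
grip_force: 0.0
```

```bash
python3 - <<'E'
from h import *
a=read_camera("side");b=read_camera("top");o=observe();print(o["wrist_force"],o["ee_pos"])
cv2.imwrite("pics/h.png",np.hstack([cv2.resize(a[190:270,220:350],None,fx=4,fy=4,interpolation=cv2.INTER_CUBIC),cv2.resize(b[240:320,315:380],None,fx=4,fy=4,interpolation=cv2.INTER_CUBIC)]))
E
```

```text
[-0.68766116  0.21001904  0.24949179] [ 0.68460334 -0.14551678  0.370654  ]
```

View pics/h.png

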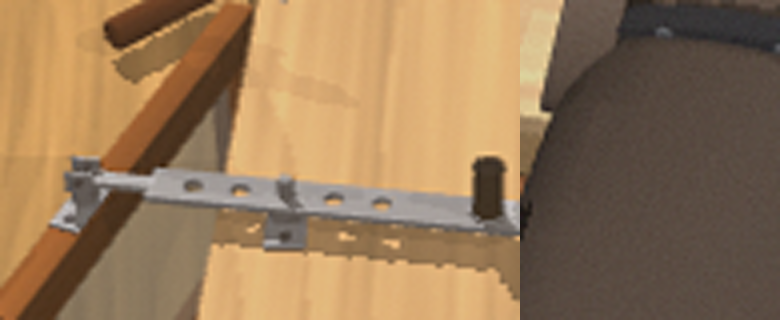

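The pin stands through the middle hole at (289,190). I'll check the bar is level from the other holes: (192,186), (240,190), (333,199), (381,203).

```bash
python3 - <<'E'
from h import *
np.set_printoptions(precision=4,suppress=True)
c=lambda u,v:np.array([220+(u+.5)/4-.5,190+(v+.5)/4-.5])
S=[(.06,c(192,186)),(.085,c(240,190)),(.135,c(333,199)),(.16,c(381,203))]
f=fit(S,[],[.31,-.25,.0]);print(f.x,np.degrees(f.x[1]),f.fun.round(1),1e3*(hole(.11,*f.x)[:2]-PEG))
y=np.arctan2(*(PEG-pivot(.3125))[::-1])
for ph in (0,.03,.06):
    kn=np.r_[hole(.215,.3125,y,ph)]; print(ph,[((proj("side",hole(r,.3125,y,ph))-[220,190]+.5)*4).round() for r in (.06,.085,.135,.16)],((proj("side",kn+[0,0,.033])-[220,190]+.5)*4).round())
o=observe();print(o["t"],o["wrist_force"])
E
```

```text
[ 0.3075 -0.2797  0.0116] -16.02551042925941 [ 0.2 -0.4 -0.2 -0.2  0.1 -0.  -0.1  0.2] [ 0.266  -2.5272]
0 [array([192., 184.]), array([239., 189.]), array([333., 198.]), array([381., 203.])] [488. 163.]
0.03 [array([192., 182.]), array([238., 185.]), array([333., 192.]), array([380., 196.])] [488. 153.]
0.06 [array([191., 179.]), array([238., 181.]), array([332., 186.]), array([379., 188.])] [487. 143.]
14.35 [-0.6877  0.21    0.2495]
```

The flat-bar prediction matches all four holes and the knob's top within about 3 crop pixels (under 1 px in the original image), so the bar is seated level. Handing in.

```bash
python3 -c "
from station import *
print(hand_in())"
```

```text
the job is handed in; nothing more can be done
None
```

The job is handed in: the camera shows the bar's middle hole down on the peg with the bar lying level, the door stands open by about 0.31 rad on the stay alone, and the gripper is clear (no verdict came back); my release call was malformed, so the fingers opened while already rising, but the bar stayed seated.

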